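# Lock the dissecting tray in its bench fixture with the cam knob

## Robot

A 6-joint arm with a two-finger parallel gripper is mounted at the origin on the work surface. World frame = base frame: x ahead of the robot, y to its left, z up, the work surface at z = 0. Lengths are in m, angles in degrees, forces in N, time in s.
With the tool pointing down it reaches from about 0.4 to 0.825 m from the base axis. Payload 7 kg.
Tool frame: the origin (TCP) lies midway between the tips of the shut fingers; the grasp point (between the pads) lies 19 mm behind it; z points along the fingers, y is the line along which they close (so a half turn about z gives the same grasp; the last joint's range is limited). The gripper opens to 88 mm and grips with 3 to 60 N. Pads are 19 mm wide; open, the fingers measure 130 mm over their backs; the gripper's body (78 mm by 193 mm) begins 47 mm behind the grasp point.
Start: joints at [-49.842, 20.546, 0.682, 0, -70.136, -16.507], TCP at [0.271, -0.618, 0.19] pointing down, gripper open.
Joint ranges: [-176.03, 176.03], [-82.01, 121.73], [-58.28, 71.71], [-173.87, 95.51], [-174.79, -0.11], [-173.66, 173.66]. Speed limits (degrees/s): [136.94, 136.94, 172.46, 180, 180, 180].

## Interface

Orientations are given as [roll, pitch, yaw] about the fixed x, y, z axes, in that order (R = Rz(yaw) Ry(pitch) Rx(roll)).
In Python, from plant import r gives the robot as it stands.
- The arm moves only by the tool drive_tool, never from a script. Its argument "commands" is a list of rows, each an object of numbers: "hand": the closure, from 0 (fully open) to 1 (shut); "tx", "ty", "tz": the shift along the world's x, y, z scaled (see below); "turn": the turn about the world's z scaled (see below). A call has 1 to 10 rows; each row is the pose to reach, as a shift and turn from the pose commanded when the call began; what a row does not reach only later rows make up. The controller multiplies each number of a shift by 0.6 m and each number of a turn by 90 degrees. A row lasts 1/10 s, in which the tool goes at most 50 mm and 8.59 degrees, less where a joint would pass 70% of its speed; a pose out of reach is approached as far as the arm can. A call with a number of a shift or a turn outside -1 to 1 is refused whole. A call with a gripper value outside its range is refused whole. The fingers move at their own pace and stop on an object; "grip_force" is the grip in N (left out, the last holds). Time passes only in rows, so rows that repeat a pose let the fingers close. It gives the time, the measured TCP pose, the force, the opening and the grip force at its end, in the units of the state.
- r.get_state(): the state, without advancing time (a new reading comes with each control period).
- r.capture(name): name is "side" or "top"; returns a dict with "frame" (400x640x3 uint8, red, green, blue), "fx", "fy", "cx", "cy" (pixels), "D" ([k1, k2, p1, p2, k3] as OpenCV has them; the pictures are not rectified), "world_from_camera" (4x4, takes a point from camera to world coordinates). Camera axes: x right, y down, z forward; pixel columns grow to the right and rows downward; lengths in m; the calibration is good to about 2 mm. A picture is of the moment at which its call begins. There is no depth.
- r.close_job(): hands the job in; it is judged then, once.
Trained networks look in the newest picture that a camera, given by its name, has taken for a name from the list of things; names that differ only in an ending like _2 or _b are one class to them, and where a whole thing is asked for, a point or a joint stands for the part that bears it (a point fixed in the world has none). Each returns a list of dicts, best first, with "score" (0 to 1); they miss things now and then, are a little off and sometimes report something else, mostly with a low value. They report only what shows in the picture. A call takes as long as a camera call. They do not tell look-alikes from the thing itself.
- r.trace(label, camera): "pixels" (400x640 bool, what is visible of it) and "extent" ([left, top, right, bottom] in pixels, round what is visible of it).
The state is a dict: "time_s": time; "joints": joint angles; "qd": joint speeds; "joint_torque": joint torques, N m; "tcp_pos": TCP position; "eef_rot": TCP orientation; "contact_force": force on the tool from outside, world axes, zero at the start; "moment": the same for the moment, N m; "gripper_width": finger opening in m; "gripper_force": force on a finger pad.
Only numpy, scipy, OpenCV 4.12 (cv2) and the standard library are available. Lean on these libraries where they do the work, as an engineer would, in place of code of your own. Each camera call takes 0.05 s, during which the arm holds its last target. There are 200 camera calls.

## Task

Slide the steel dissecting tray along its guides until it is fully home against the end stop, without ramming it. Then turn the black bar knob clockwise (seen from above) until the sprung plunger drops into the notch of the cam, and stop there: feel for it and do not force the knob on against the notch. Let go, leaving the tray home and the plunger down in its notch, and leave the dishes, burner and jar where they are.

Things in the scene. Friction and masses are not known exactly. Their poses are not given: they have to be found in the camera images.
- bed: Fixture, fixed: aluminium plate 255 x 225 x 8 mm (x -150 to +105, y -70 to +155). Origin on the bench under the middle of the tray channel; x = the way the tray slides in, roughly away from the robot; y to its left; z up. Steel guides along x: inner faces at y = +-52 mm, x -75 to +105, tops 20 mm over the bench. Knob axis, vertical, at x +10, y +76 mm.
- stop (a point): Middle of the near face of the end stop, a steel block across the channel (84 mm wide, bed y +-42 mm, top 28 mm over the bench): bed x = +90, y = 0, 18 mm over the bench.
- tray: Loose open steel tray 160 (x) x 100 (y) x 22 mm, about 0.35 kg, walls 4 mm, cork floor. Origin: centre of its underside. Stands on the plate, 8 mm over the bench, 2 mm play to each guide; starts 35 to 60 mm short of home. Home: far end on the stop, origin at bed x = +10 mm. Left (+y) wall has a 58 mm wide cut-out for the knob's lock plate, which strikes the wall if the tray is not home.
- tray_end (a point): Top edge of the tray's near end wall, at its middle (tray x = -80, y = 0, z = +22 mm). To send the tray home push on the outer face of this wall, along the bed's x.
- knob_grip (a point): On the knob's vertical axis, 66 mm over the bench. The grip is an upright black bar 42 mm long, 15 mm thick, 43.5 to 75.5 mm over the bench, centred on the axis, its length along this point's x. Below: a black skirt 60 mm across, top at 43.5 mm, hiding the index cam, then a steel lock plate (36 mm radius sector, 21 to 28 mm over the bench) that swings into the tray's cut-out.
- knob (a joint): Knob angle, rad; grows clockwise seen from above; at 0 the bar lies along the bed's x. Starts at 0.2 to 0.4, lock plate clear of the tray; stays where left. Turns against about 0.2 N m. The notch is centred somewhere from 0.8 to 1.6 (varies, hidden); once the plunger has fallen there come some 0.1 rad of play, then the far wall, a solid stop: torque rises steeply; keep it under 0.7 N m.
- follower: Sprung plunger along the bed's y; spring about 5 N towards the knob (bed -y). Origin: centre of its 8 mm nose, 35 mm over the bench at bed x = +10 mm, hidden under the skirt. Bed y = 102 to 105 mm while it rides the cam rim, 98.5 mm when fully down in the notch; it can bear 30 N. Its black button, 18 mm across, on the outer end, then stands 3 mm off the housing instead of 6 to 9 mm.
- housing (a point): Top centre of the grey plunger housing, 30 (x) x 38 (y) mm, at bed x = +10, y = +131 mm, 42 mm over the bench.
- dishes: Two stacked closed culture dishes, 92 mm across, 30 mm high, loose; origin under the centre. Leave alone.
- burner: Laboratory burner, foot 84 mm across, 146 mm high, loose; origin under the centre. Leave alone.
- jar: Small amber jar, 54 mm across, 75 mm high, loose; origin under the centre. Leave alone.
Mind the look-alikes: they are no part of the job. There is more than one size of the tray; the job needs the middle-sized.

How it is judged:
By the outcome, as a careful person would: the job done as asked, in the order asked, and still so for the second after the job is handed in, with the robot touching nothing.
It also fails if it takes over 72 s, if anything falls off the work surface, if the arm or the gripper's body presses on something with over 40 N, if the wrist force passes 120 N, or if a joint passes its speed limit or range.

## Working session

There is one attempt and no reset: what is moved stays moved. The work goes in short steps, Python scripts to look and compute and a tool call to move; the robot and the scene stay as the last step left them, time stands still between calls to the robot, and variables do not carry over. Pictures are saved under pics/ and viewed, at most 10 in all, crops included, and the job is handed in when it is done.

Besides the shell and the picture viewer there is one more tool, called after "Request:" in YAML: its name, and indented under it one key for each argument. drive_tool: Moves the arm, as the interface text tells. Its arguments: {"type":"object","properties":{"commands":{"type":"array"},"grip_force":{"type":"number"}},"required":["commands"]}

```bash
mkdir -p pics; python3 - <<'E'
from plant import r
import cv2,numpy as np,pickle
d={}
for c in ("side","top"):
    k=r.capture(c); d[c]=k
    im=cv2.cvtColor(k["frame"],cv2.COLOR_RGB2BGR)
    cv2.imwrite(f"pics/{c}0.png",im)
    print(c,k["fx"],k["cx"],k["cy"],k["D"],np.round(k["world_from_camera"],3).tolist())
    for l in ("bed","tray","knob","follower","housing","dishes","burner","jar"):
        try:
            for t in r.trace(l,c)[:4]:
                m=np.argwhere(t["pixels"]).mean(0)[::-1]
                print(l,round(t["score"],2),np.round(t["extent"]),m.round(1)); d.setdefault("t",{}).setdefault((l,c),[]).append(t)
        except Exception as e: print(l,e)
pickle.dump(d,open("d.pkl","wb"))
s=r.get_state();print(s)
E
```

```text
side 361.5783466686737 325.09306723326193 201.0299522826563 [-0.07852279  0.          0.          0.          0.        ] [[0.79, -0.434, 0.433, 0.249], [-0.613, -0.58, 0.536, -0.41], [0.019, -0.689, -0.725, 0.625], [0.0, 0.0, 0.0, 1.0]]
bed 0.74 [231. 170. 376. 280.] [300.1 216.7]
tray 0.94 [266. 299. 376. 400.] [324.5 353.8]
tray 0.85 [261. 195. 352. 267.] [306.5 229.5]
tray 0.79 [402. 203. 449. 252.] [426.9 226.5]
knob 0.96 [292. 176. 322. 201.] [306.2 190.1]
dishes 0.22 [263. 197. 353. 266.] [306.8 229.5]
burner 0.77 [360. 215. 401. 285.] [383.  256.3]
jar 0.86 [249. 152. 275. 186.] [261.4 166.6]
top 425.89700155117333 317.4291776746814 205.37667215269872 [-0.0493187  0.         0.         0.         0.       ] [[-0.016, -0.985, 0.171, 0.443], [-1.0, 0.016, -0.005, 0.016], [0.003, -0.171, -0.985, 0.9], [0.0, 0.0, 0.0, 1.0]]
bed 0.58 [243. 167. 361. 292.] [295.3 227. ]
tray 0.92 [392. 244. 511. 376.] [450.8 310.3]
tray 0.83 [300. 196. 353. 274.] [325.7 236.3]
tray 0.81 [364. 106. 419. 162.] [390.7 133.3]
knob 0.75 [272. 194. 305. 224.] [287.7 210.1]
knob 0.53 [301. 197. 351. 277.]
[... 290 characters left out ...]
.6 236. ]
{'time_s': 0.9, 'joints': array([-4.98416972e+01,  2.05434061e+01,  6.81947085e-01, -1.53726690e-03,
       -7.01363593e+01, -1.65081537e+01]), 'qd': array([ 0.07397693, -0.01380929,  0.05780622,  0.05754219,  0.0624779 ,
       -0.06445207]), 'joint_torque': array([-1.18848140e-03, -5.82358325e+01,  2.93301272e+01,  7.00223699e+00,
        1.25919166e-02, -3.17905096e-05]), 'tcp_pos': array([ 0.27076948, -0.61827928,  0.19038968]), 'eef_rot': array([-1.79998319e+02,  2.00615614e-03, -1.56350373e+02]), 'contact_force': array([ 0.41880857, -0.10836781,  0.01423651]), 'moment': array([-0.00849752,  0.01801142, -0.00922152]), 'gripper_force': 0.0, 'gripper_width': 0.08779684048443152}
```

```bash
python3 - <<'E'
import cv2
a=cv2.imread("pics/top0.png")[140:310,190:440]; cv2.imwrite("pics/a.png",cv2.resize(a,None,fx=3.2,fy=3.2,interpolation=2))
a=cv2.imread("pics/side0.png")[130:310,210:460]; cv2.imwrite("pics/b.png",cv2.resize(a,None,fx=3.2,fy=3.2,interpolation=2))
E
```

```text
(no output)
```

View pics/a.png

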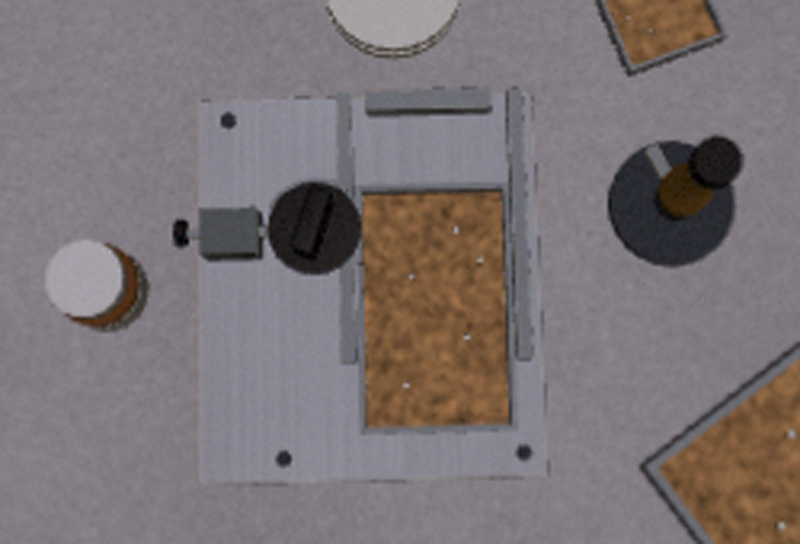

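View pics/b.png

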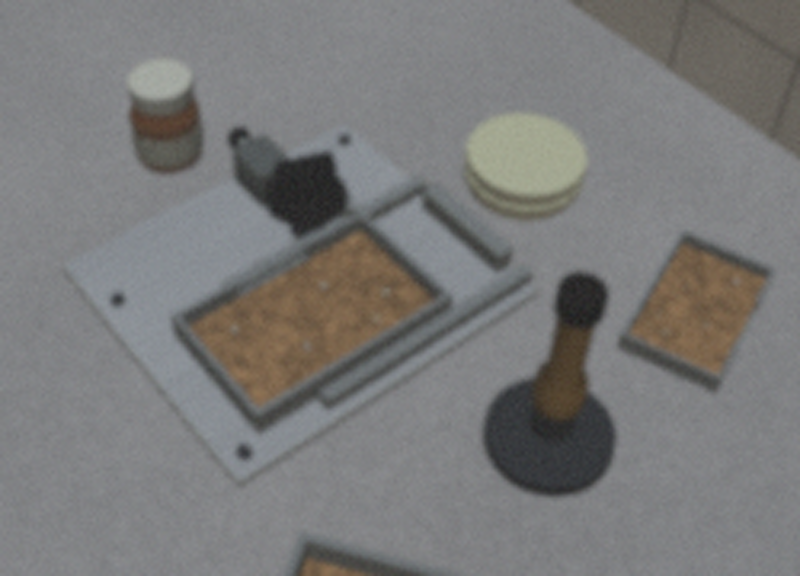

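```bash
cat > h.py <<'E'
import cv2,numpy as np,pickle
from scipy.optimize import least_squares
def proj(k,P):
    T=np.linalg.inv(k["world_from_camera"]); K=np.array([[k["fx"],0,k["cx"]],[0,k["fy"],k["cy"]],[0,0,1]])
    return cv2.projectPoints(np.array(P,float).reshape(-1,3),cv2.Rodrigues(T[:3,:3])[0],T[:3,3],K,np.array(k["D"],float))[0][:,0]
def bed2w(p,P):
    P=np.array(P,float).reshape(-1,3); c,s=np.cos(p[2]),np.sin(p[2])
    return np.c_[p[0]+c*P[:,0]-s*P[:,1],p[1]+s*P[:,0]+c*P[:,1],P[:,2]]
def back(k,uv,z):
    K=np.array([[k["fx"],0,k["cx"]],[0,k["fy"],k["cy"]],[0,0,1]])
    q=cv2.undistortPoints(np.array(uv,float).reshape(-1,1,2),K,np.array(k["D"],float))[:,0]
    W=k["world_from_camera"]; d=np.c_[q,np.ones(len(q))]@W[:3,:3].T
    return W[:3,3]+d*((z-W[2,3])/d[:,2:])
E
python3 - <<'E'
from h import *
d=pickle.load(open("d.pkl","rb"))
C=np.array([[-.15,.155,.008],[-.15,-.07,.008],[.105,.155,.008],[.105,-.07,.008]])
t=np.array([[200,483],[546,474],[203,100],[532,95]])/3.2+[190,140]
s=np.array([[68,268],[240,482],[355,128],[535,290]])/3.2+[210,130]
tt=np.array([[362,432],[512,430],[362,190],[503,188]])/3.2+[190,140]
ts=np.array([[180,322],[262,418],[362,222],[447,300]])/3.2+[210,130]
def tr(x): return np.array([[x-.08,.05,.03],[x-.08,-.05,.03],[x+.08,.05,.03],[x+.08,-.05,.03]])
def f(p):
    return np.r_[(proj(d["top"],bed2w(p,C))-t).ravel(),(proj(d["side"],bed2w(p,C))-s).ravel(),(proj(d["top"],bed2w(p,tr(p[3])))-tt).ravel(),(proj(d["side"],bed2w(p,tr(p[3])))-ts).ravel()]
o=least_squares(f,[.45,0,0,-.04],loss="soft_l1"); p=o.x
print(p,np.degrees(p[2]));print(f(p).reshape(-1,2).round(1).tolist())
np.save("bed.npy",p)
for n,P in dict(knob=[.01,.076,.066],tray_end=[p[3]-.08,0,.03],end_home=[-.07,0,.03],stop=[.09,0,.018]).items():
    w=bed2w(p,P)[0];print(n,w.round(4),np.hypot(*w[:2]).round(3))
# knob bar top ends
b=back(d["top"],np.array([[322,184],[309,258]])/3.2+[190,140],.0755); v=b[0]-b[1];print("bar",b.round(4),np.degrees(np.arctan2(v[1],v[0])))
for n,P in dict(k=[.01,.076,.0755],sk=[.01,.076,.0435],h=[.01,.131,.042],st=[.09,0,.028]).items(): print(n,((proj(d["top"],bed2w(p,P))-[190,140])*3.2).round(0))
for l in("dishes","burner","jar"):
  pass
E
```

```text
[ 0.57164878 -0.00679379  0.00519037 -0.04218745] 0.29738624253010143
[[-0.0, -0.0], [1.0, 0.4], [-0.5, -0.6], [0.8, -1.2], [-1.4, -1.1], [-0.2, 0.9], [-2.3, -1.9], [2.3, 0.5], [-0.3, 1.1], [2.4, 0.7], [-1.5, -1.1], [2.5, -1.5], [-2.9, -1.2], [-1.7, 0.5], [0.1, -2.7], [2.1, -0.5]]
knob [0.5813 0.0693 0.066 ] 0.585
tray_end [ 0.4495 -0.0074  0.03  ] 0.45
end_home [ 0.5016 -0.0072  0.03  ] 0.502
stop [ 0.6616 -0.0063  0.018 ] 0.662
bar [[0.6024 0.0636 0.0755]
 [0.5565 0.0718 0.0755]] -10.140087833000205
k [[313. 218.]]
sk [[316. 226.]]
h [[230. 228.]]
st [[432. 108.]]
```

Request:
drive_tool:
  commands:
    - {"tx": 0.2, "ty": 0.8, "turn": 0.9, "hand": 1}
    - {"tx": 0.2, "ty": 0.8, "turn": 0.9, "hand": 1}
    - {"tx": 0.2, "ty": 0.8, "turn": 0.9, "hand": 1}
    - {"tx": 0.2, "ty": 0.8, "turn": 0.9, "hand": 1}
    - {"tx": 0.2, "ty": 0.8, "turn": 0.9, "hand": 1}
    - {"tx": 0.2, "ty": 0.8, "turn": 0.9, "hand": 1}
    - {"tx": 0.2, "ty": 0.8, "turn": 0.9, "hand": 1}
    - {"tx": 0.2, "ty": 0.8, "turn": 0.9, "hand": 1}
    - {"tx": 0.2, "ty": 0.8, "turn": 0.9, "hand": 1}
    - {"tx": 0.2, "ty": 0.8, "turn": 0.9, "hand": 1}
  grip_force: 45

```text
invalid input
```

Request:
drive_tool:
  commands:
    - {"tx": 0.2, "ty": 0.8, "tz": 0.0, "turn": 0.9, "hand": 1.0}
    - {"tx": 0.2, "ty": 0.8, "tz": 0.0, "turn": 0.9, "hand": 1.0}
    - {"tx": 0.2, "ty": 0.8, "tz": 0.0, "turn": 0.9, "hand": 1.0}
    - {"tx": 0.2, "ty": 0.8, "tz": 0.0, "turn": 0.9, "hand": 1.0}
    - {"tx": 0.2, "ty": 0.8, "tz": 0.0, "turn": 0.9, "hand": 1.0}
    - {"tx": 0.2, "ty": 0.8, "tz": 0.0, "turn": 0.9, "hand": 1.0}
    - {"tx": 0.2, "ty": 0.8, "tz": 0.0, "turn": 0.9, "hand": 1.0}
    - {"tx": 0.2, "ty": 0.8, "tz": 0.0, "turn": 0.9, "hand": 1.0}
    - {"tx": 0.2, "ty": 0.8, "tz": 0.0, "turn": 0.9, "hand": 1.0}
    - {"tx": 0.2, "ty": 0.8, "tz": 0.0, "turn": 0.9, "hand": 1.0}
  grip_force: 45

```text
time_s: 1.9
tcp_pos: [0.391, -0.1362, 0.1909]
eef_rot: [-179.9, -0.0, -75.0]
contact_force: [1.2, -0.6, 0.2]
gripper_width: 0.013
gripper_force: 0.0
```

Request:
drive_tool:
  commands:
    - {"tx": 0.028, "ty": 0.215, "tz": 0.0, "turn": 0.837, "hand": 1.0}
    - {"tx": 0.028, "ty": 0.215, "tz": 0.0, "turn": 0.837, "hand": 1.0}
    - {"tx": 0.028, "ty": 0.215, "tz": -0.1, "turn": 0.837, "hand": 1.0}
    - {"tx": 0.028, "ty": 0.215, "tz": -0.15, "turn": 0.837, "hand": 1.0}
    - {"tx": 0.028, "ty": 0.215, "tz": -0.2, "turn": 0.837, "hand": 1.0}
    - {"tx": 0.028, "ty": 0.215, "tz": -0.22, "turn": 0.837, "hand": 1.0}
    - {"tx": 0.028, "ty": 0.215, "tz": -0.24, "turn": 0.837, "hand": 1.0}
    - {"tx": 0.028, "ty": 0.215, "tz": -0.26, "turn": 0.837, "hand": 1.0}
    - {"tx": 0.028, "ty": 0.215, "tz": -0.28, "turn": 0.837, "hand": 1.0}
    - {"tx": 0.028, "ty": 0.215, "tz": -0.28, "turn": 0.837, "hand": 1.0}

```text
time_s: 2.9
tcp_pos: [0.4067, -0.0097, 0.0214]
eef_rot: [179.9, 0.1, 0.1]
contact_force: [-0.2, -0.5, 0.1]
gripper_width: 0.0003
gripper_force: 0.0
```

Request:
drive_tool:
  commands:
    - {"tx": 0.012, "ty": 0.003, "tz": 0.0, "turn": 0.0, "hand": 1.0}
    - {"tx": 0.024, "ty": 0.003, "tz": 0.0, "turn": 0.0, "hand": 1.0}
    - {"tx": 0.036, "ty": 0.003, "tz": 0.0, "turn": 0.0, "hand": 1.0}
    - {"tx": 0.046, "ty": 0.003, "tz": 0.0, "turn": 0.0, "hand": 1.0}
    - {"tx": 0.056, "ty": 0.003, "tz": 0.0, "turn": 0.0, "hand": 1.0}
    - {"tx": 0.066, "ty": 0.003, "tz": 0.0, "turn": 0.0, "hand": 1.0}
    - {"tx": 0.076, "ty": 0.003, "tz": 0.0, "turn": 0.0, "hand": 1.0}
    - {"tx": 0.086, "ty": 0.003, "tz": 0.0, "turn": 0.0, "hand": 1.0}
    - {"tx": 0.096, "ty": 0.003, "tz": 0.0, "turn": 0.0, "hand": 1.0}
    - {"tx": 0.106, "ty": 0.003, "tz": 0.0, "turn": 0.0, "hand": 1.0}

```text
time_s: 3.9
tcp_pos: [0.4716, -0.0075, 0.0223]
eef_rot: [180.0, 0.0, -0.0]
contact_force: [-0.1, 0.3, 0.5]
gripper_width: 0.0004
gripper_force: 0.0
```

Request:
drive_tool:
  commands:
    - {"tx": 0.005, "ty": 0.0, "tz": 0.0, "turn": 0.0, "hand": 1.0}
    - {"tx": 0.01, "ty": 0.0, "tz": 0.0, "turn": 0.0, "hand": 1.0}
    - {"tx": 0.014, "ty": 0.0, "tz": 0.0, "turn": 0.0, "hand": 1.0}
    - {"tx": 0.018, "ty": 0.0, "tz": 0.0, "turn": 0.0, "hand": 1.0}
    - {"tx": 0.02, "ty": 0.0, "tz": 0.0, "turn": 0.0, "hand": 1.0}

```text
time_s: 4.4
tcp_pos: [0.4833, -0.0075, 0.0224]
eef_rot: [-180.0, -0.0, -0.0]
contact_force: [-0.3, -0.7, 0.6]
gripper_width: 0.0001
gripper_force: 0.0
```

```bash
python3 - <<'E'
from plant import r
from h import *
d={}
for c in("top","side"):
    d[c]=r.capture(c)
    for t in r.trace("tray",c): print(c,round(t["score"],2),t["extent"])
pickle.dump(d,open("d2.pkl","wb"))
s=r.get_state();print(s["time_s"],s["tcp_pos"],s["contact_force"])
a=cv2.cvtColor(d["top"]["frame"],4)[140:310,230:400]; b=cv2.cvtColor(d["side"]["frame"],4)[150:290,225:395]
a=cv2.resize(a,None,fx=2.3,fy=2.3,interpolation=2); b=cv2.resize(b,(a.shape[1],int(140*2.3)),interpolation=2)
o=np.zeros((a.shape[0],a.shape[1]*2,3),np.uint8);o[:,:a.shape[1]]=a;o[:b.shape[0],a.shape[1]:]=b
cv2.imwrite("pics/c.png",o)
E
```

```text
top 0.97 [364.2, 105.7, 418.5, 160.8]
top 0.76 [388.0, 245.7, 510.9, 377.3]
side 0.72 [259.8, 192.4, 349.4, 265.9]
side 0.69 [263.5, 294.6, 372.5, 400.0]
side 0.65 [401.1, 205.3, 451.0, 250.2]
4.6 [ 0.48303965 -0.00750914  0.02235323] [-0.10725741  0.11761983 -0.13482319]
```

View pics/c.png

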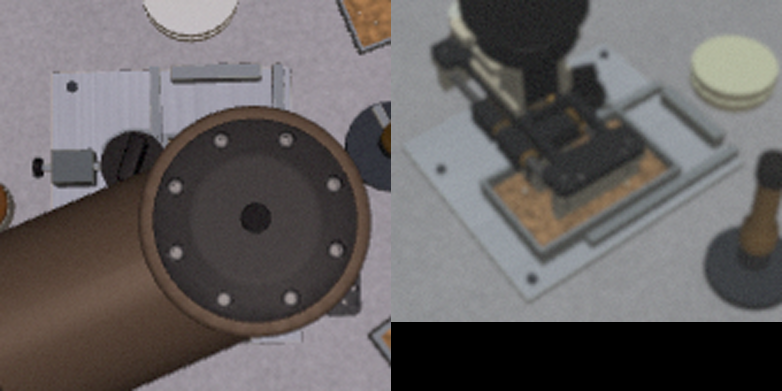

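```bash
python3 - <<'E'
from h import *
d=pickle.load(open("d2.pkl","rb")); p=np.load("bed.npy")
k=d["side"]
for n,P in dict(tcp=[.483,-.0075,.022],up=[.483,-.0075,.088],te=[.4495,-.0074,.03],te0=[.4495,-.0074,.008]).items():
  print(n,proj(k,P),((proj(k,P)-[225,150])*2.3).round())
o=cv2.cvtColor(k["frame"],4)[175:280,235:365]
cv2.imwrite("pics/e.png",cv2.resize(o,None,fx=5.5,fy=5.5,interpolation=2))
E
```

```text
tcp [[290.17619603 239.26297758]] [[150. 205.]]
up [[288.419229   218.61360423]] [[146. 158.]]
te [[276.28002711 244.69213947]] [[118. 218.]]
te0 [[277.13526279 251.04085191]] [[120. 232.]]
```

View pics/e.png

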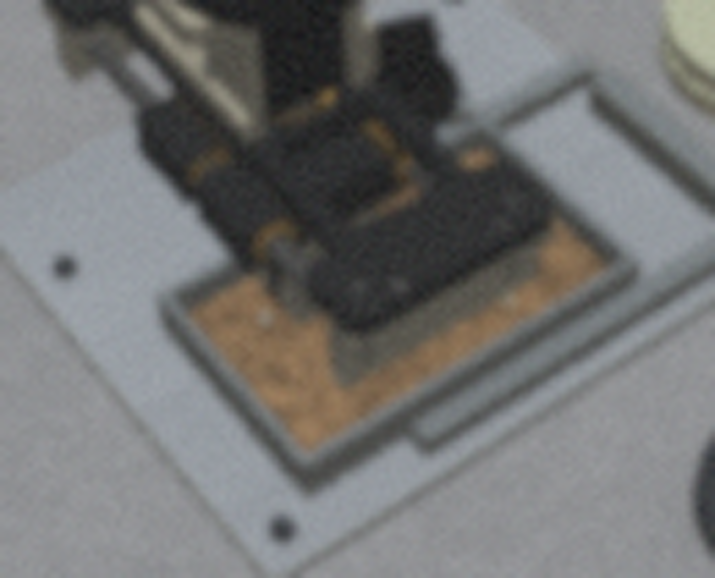

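```bash
python3 - <<'E'
from h import *
from plant import r
d=pickle.load(open("d2.pkl","rb")); k=d["side"]
f=lambda P:((proj(k,P)-[235,175])*5.5).round().tolist()
print("body corners",f([[.444,-.104,.088],[.522,-.104,.088],[.444,.089,.088],[.522,.089,.088]]))
print("body alt",f([[.386,-.047,.088],[.579,-.047,.088]]))
print("body bar image at z", [back(k,np.array([[350,325],[550,215]])/5.5+[235,175],z).round(3).tolist() for z in(.05,.088,.12,.16,.2)])
print("tip?",back(k,np.array([[295,315],[340,380]])/5.5+[235,175],.022).round(3).tolist())
s=r.get_state();print(s["joints"],s["tcp_pos"],s["eef_rot"])
E
```

```text
body corners [[361.0, 477.0], [550.0, 361.0], [63.0, 131.0], [239.0, 44.0]]
body alt [[113.0, 449.0], [573.0, 186.0]]
body bar image at z [[[0.493, -0.026, 0.05], [0.586, -0.028, 0.05]], [[0.477, -0.051, 0.088], [0.563, -0.053, 0.088]], [[0.463, -0.072, 0.12], [0.545, -0.074, 0.12]], [[0.446, -0.099, 0.16], [0.521, -0.101, 0.16]], [[0.429, -0.126, 0.2], [0.498, -0.127, 0.2]]]
tip? [[0.491, 0.01, 0.022], [0.487, -0.026, 0.022]]
[ 2.24974110e+01  1.31728526e+01 -3.54663933e+01 -6.53383383e-03
 -4.13638467e+01  6.74823608e+01] [ 0.48303965 -0.00750914  0.02235323] [-1.79997196e+02  4.51056078e-03 -2.51319971e-02]
```

Request:
drive_tool:
  commands:
    - {"tx": 0.0, "ty": 0.0, "tz": 0.05, "turn": 0.0, "hand": 1.0}
    - {"tx": 0.0, "ty": 0.0, "tz": 0.08, "turn": 0.0, "hand": 1.0}
    - {"tx": -0.08, "ty": 0.0, "tz": 0.08, "turn": 0.0, "hand": 1.0}
    - {"tx": -0.13, "ty": 0.0, "tz": 0.08, "turn": 0.0, "hand": 1.0}
    - {"tx": -0.13, "ty": 0.0, "tz": 0.08, "turn": 0.0, "hand": 1.0}

```text
time_s: 5.1
tcp_pos: [0.4012, -0.0083, 0.0702]
eef_rot: [-180.0, 0.1, -0.0]
contact_force: [0.3, 0.7, 0.5]
gripper_width: 0.0003
gripper_force: 0.0
```

```bash
python3 - <<'E'
from plant import r
from h import *
k=r.capture("side"); d={"side":k}; pickle.dump(d,open("d3.pkl","wb"))
s=r.get_state();t=s["tcp_pos"];print(s["time_s"],t,s["contact_force"],s["joints"])
o=cv2.cvtColor(k["frame"],4)
o=cv2.resize(o[150:300,190:370],None,fx=4,fy=4,interpolation=2)
for z in(0,.019,.066,.1):
  q=((proj(k,t+[0,0,z])[0]-[190,150])*4+2).astype(int); cv2.circle(o,tuple(map(int,q)),4,(0,0,255),1); print(z,q)
for u in r.trace("tray","side"): print(u["score"],u["extent"])
cv2.imwrite("pics/f.png",o)
E
```

```text
5.15 [ 0.40368775 -0.00765354  0.07074178] [0.90980324 0.80919479 1.53897559] [ 2.72596607e+01  1.42835988e+00 -4.14046921e+01 -1.84725345e-02
 -4.71089662e+01  6.27818937e+01]
0 [259 376]
0.019 [253 351]
0.066 [240 286]
0.1 [229 234]
0.75 [265.2, 298.4, 374.4, 400.0]
0.63 [271.4, 196.4, 350.4, 265.3]
0.6 [402.3, 203.7, 452.3, 253.6]
```

View pics/f.png

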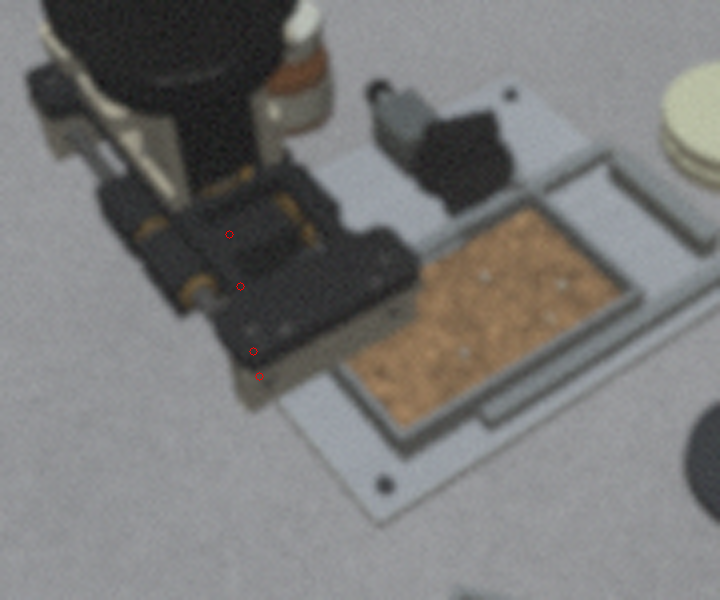

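Request:
drive_tool:
  commands:
    - {"tx": 0.0, "ty": 0.0, "tz": -0.07, "turn": 0.0, "hand": 1.0}
    - {"tx": 0.0, "ty": 0.0, "tz": -0.08, "turn": 0.0, "hand": 1.0}
    - {"tx": 0.0, "ty": 0.0, "tz": -0.09, "turn": 0.0, "hand": 1.0}
    - {"tx": 0.0, "ty": 0.0, "tz": -0.095, "turn": 0.0, "hand": 1.0}
    - {"tx": 0.0, "ty": 0.0, "tz": -0.1, "turn": 0.0, "hand": 1.0}
    - {"tx": 0.0, "ty": 0.0, "tz": -0.1, "turn": 0.0, "hand": 1.0}

```text
time_s: 5.8
tcp_pos: [0.4056, -0.0074, 0.0106]
eef_rot: [-180.0, -0.0, -0.0]
contact_force: [-0.8, 0.2, -0.3]
gripper_width: 0.0005
gripper_force: 0.0
```

```bash
python3 - <<'E'
from plant import r
from h import *
d={}
s=r.get_state();t=s["tcp_pos"];print(s["time_s"],t,s["contact_force"])
for c in("side","top"):
  k=d[c]=r.capture(c)
pickle.dump(d,open("d4.pkl","wb"))
k=d["side"];o=cv2.cvtColor(k["frame"],4)
o=cv2.resize(o[150:300,190:370],None,fx=4,fy=4,interpolation=2)
for z in(0,.019,.066,.1):
  q=((proj(k,t+[0,0,z])[0]-[190,150])*4+2).astype(int); cv2.circle(o,tuple(map(int,q)),4,(0,0,255),1); print(z,q)
cv2.imwrite("pics/g.png",o)
E
```

```text
5.8 [ 0.40556652 -0.00738437  0.01062861] [-0.78807621  0.19434669 -0.27091318]
0 [276 445]
0.019 [272 423]
0.066 [260 366]
0.1 [251 321]
```

View pics/g.png

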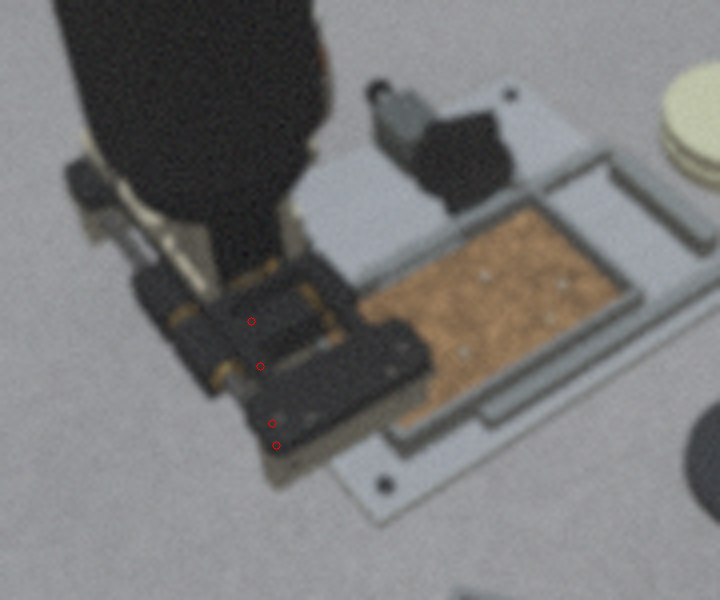

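```bash
python3 - <<'E'
from h import *
k=pickle.load(open("d4.pkl","rb"))["side"]
T=np.array([[.483,-.0075,.0224],[.4012,-.0083,.0702],[.4056,-.0074,.0106]])
s=[(5.5,[235,175]),(4,[190,150]),(4,[190,150])]
for nm,U in dict(grey_bl=[[345,382],[252,410],[278,488]],grey_br=[[545,265],[415,315],[428,400]],left_end=[[318,285],[222,335],[250,418]]).items():
  uv=np.array([np.array(u)/a+b for u,(a,b) in zip(U,s)])
  for sel in ([0,1,2],[1,2],[0,2]):
    o=least_squares(lambda q:(proj(k,T[sel]+q)-uv[sel]).ravel(),[0,-.1,.1]);print(nm,sel,o.x.round(3),o.fun.round(1))
E
```

```text
grey_bl [0, 1, 2] [-0.036 -0.087  0.103] [ 0.1  0.4 -0.2 -0.2  0.  -0.2]
grey_bl [1, 2] [-0.036 -0.087  0.102] [-0.1  0.   0.1 -0. ]
grey_bl [0, 2] [-0.037 -0.088  0.105] [ 0.2  0.2 -0.2 -0.2]
grey_br [0, 1, 2] [ 0.029 -0.104  0.129] [ 0.1  0.4 -0.2 -0.3  0.1 -0.1]
grey_br [1, 2] [ 0.03  -0.101  0.125] [-0.1  0.   0.1 -0. ]
grey_br [0, 2] [ 0.027 -0.105  0.132] [ 0.1  0.2 -0.1 -0.2]
left_end [0, 1, 2] [-0.037 -0.075  0.139] [-0.1  0.6 -0.2 -0.8  0.3  0.2]
left_end [1, 2] [-0.031 -0.059  0.116] [-0.1  0.   0.1 -0. ]
left_end [0, 2] [-0.039 -0.078  0.145] [ 0.   0.1 -0.  -0.1]
```

Request:
drive_tool:
  commands:
    - {"tx": 0.0, "ty": 0.0, "tz": -0.005, "turn": 0.0, "hand": 1.0}
    - {"tx": 0.0, "ty": 0.0, "tz": -0.01, "turn": 0.0, "hand": 1.0}
    - {"tx": 0.0, "ty": 0.0, "tz": -0.015, "turn": 0.0, "hand": 1.0}
    - {"tx": 0.0, "ty": 0.0, "tz": -0.02, "turn": 0.0, "hand": 1.0}
    - {"tx": 0.0, "ty": 0.0, "tz": -0.02, "turn": 0.0, "hand": 1.0}

```text
time_s: 6.4
tcp_pos: [0.4048, -0.0077, -0.0021]
eef_rot: [180.0, 0.1, -0.0]
contact_force: [0.0, -0.7, 0.7]
gripper_width: 0.0003
gripper_force: 0.0
```

Request:
drive_tool:
  commands:
    - {"tx": 0.0, "ty": 0.0, "tz": -0.006, "turn": 0.0, "hand": 1.0}
    - {"tx": 0.0, "ty": 0.0, "tz": -0.012, "turn": 0.0, "hand": 1.0}
    - {"tx": 0.0, "ty": 0.0, "tz": -0.018, "turn": 0.0, "hand": 1.0}
    - {"tx": 0.0, "ty": 0.0, "tz": -0.024, "turn": 0.0, "hand": 1.0}

```text
time_s: 6.8
tcp_pos: [0.4051, -0.0075, -0.0164]
eef_rot: [180.0, 0.0, -0.0]
contact_force: [-0.3, -0.0, -0.1]
gripper_width: 0.0004
gripper_force: 0.0
```

Request:
drive_tool:
  commands:
    - {"tx": 0.0, "ty": 0.0, "tz": -0.005, "turn": 0.0, "hand": 1.0}
    - {"tx": 0.0, "ty": 0.0, "tz": -0.01, "turn": 0.0, "hand": 1.0}
    - {"tx": 0.0, "ty": 0.0, "tz": -0.015, "turn": 0.0, "hand": 1.0}

```text
time_s: 7.1
tcp_pos: [0.4052, -0.0075, -0.0253]
eef_rot: [180.0, 0.0, -0.0]
contact_force: [0.8, 0.4, 0.9]
gripper_width: 0.0003
gripper_force: 0.0
```

Request:
drive_tool:
  commands:
    - {"tx": 0.0, "ty": 0.0, "tz": -0.004, "turn": 0.0, "hand": 1.0}
    - {"tx": 0.0, "ty": 0.0, "tz": -0.008, "turn": 0.0, "hand": 1.0}
    - {"tx": 0.0, "ty": 0.0, "tz": -0.008, "turn": 0.0, "hand": 1.0}

```text
time_s: 7.4
tcp_pos: [0.405, -0.0076, -0.0301]
eef_rot: [180.0, 0.0, -0.0]
contact_force: [0.9, -0.1, -0.3]
gripper_width: 0.0002
gripper_force: 0.0
```

Request:
drive_tool:
  commands:
    - {"tx": 0.0, "ty": 0.0, "tz": -0.004, "turn": 0.0, "hand": 1.0}
    - {"tx": 0.0, "ty": 0.0, "tz": -0.008, "turn": 0.0, "hand": 1.0}
    - {"tx": 0.0, "ty": 0.0, "tz": -0.008, "turn": 0.0, "hand": 1.0}

```text
time_s: 7.7
tcp_pos: [0.405, -0.0076, -0.0349]
eef_rot: [180.0, 0.0, -0.0]
contact_force: [0.2, 0.6, 0.2]
gripper_width: 0.0002
gripper_force: 0.0
```

Request:
drive_tool:
  commands:
    - {"tx": 0.0, "ty": 0.0, "tz": -0.004, "turn": 0.0, "hand": 1.0}
    - {"tx": 0.0, "ty": 0.0, "tz": -0.008, "turn": 0.0, "hand": 1.0}
    - {"tx": 0.0, "ty": 0.0, "tz": -0.008, "turn": 0.0, "hand": 1.0}

```text
time_s: 8.0
tcp_pos: [0.4055, -0.0074, -0.0363]
eef_rot: [180.0, -0.0, 0.1]
contact_force: [-21.3, 3.8, 72.3]
gripper_width: 0.0005
gripper_force: 36.5
```

Request:
drive_tool:
  commands:
    - {"tx": 0.0, "ty": 0.0, "tz": 0.033, "turn": 0.0, "hand": 1.0}
    - {"tx": 0.0, "ty": 0.0, "tz": 0.033, "turn": 0.0, "hand": 1.0}
    - {"tx": 0.01, "ty": 0.0, "tz": 0.033, "turn": 0.0, "hand": 1.0}
    - {"tx": 0.02, "ty": 0.0, "tz": 0.033, "turn": 0.0, "hand": 1.0}
    - {"tx": 0.03, "ty": 0.0, "tz": 0.033, "turn": 0.0, "hand": 1.0}
    - {"tx": 0.04, "ty": 0.0, "tz": 0.033, "turn": 0.0, "hand": 1.0}
    - {"tx": 0.05, "ty": 0.0, "tz": 0.033, "turn": 0.0, "hand": 1.0}
    - {"tx": 0.06, "ty": 0.0, "tz": 0.033, "turn": 0.0, "hand": 1.0}

```text
time_s: 8.8
tcp_pos: [0.4412, -0.0077, -0.02]
eef_rot: [180.0, 0.1, -0.0]
contact_force: [-3.1, 0.4, 1.6]
gripper_width: 0.0007
gripper_force: 1.3
```

Request:
drive_tool:
  commands:
    - {"tx": 0.008, "ty": 0.0, "tz": 0.0, "turn": 0.0, "hand": 1.0}
    - {"tx": 0.016, "ty": 0.0, "tz": 0.0, "turn": 0.0, "hand": 1.0}
    - {"tx": 0.024, "ty": 0.0, "tz": 0.0, "turn": 0.0, "hand": 1.0}
    - {"tx": 0.032, "ty": 0.0, "tz": 0.0, "turn": 0.0, "hand": 1.0}
    - {"tx": 0.04, "ty": 0.0, "tz": 0.0, "turn": 0.0, "hand": 1.0}
    - {"tx": 0.048, "ty": 0.0, "tz": 0.0, "turn": 0.0, "hand": 1.0}
    - {"tx": 0.056, "ty": 0.0, "tz": 0.0, "turn": 0.0, "hand": 1.0}
    - {"tx": 0.063, "ty": 0.0, "tz": 0.0, "turn": 0.0, "hand": 1.0}

```text
time_s: 9.6
tcp_pos: [0.4794, -0.0075, -0.0196]
eef_rot: [180.0, -0.0, -0.0]
contact_force: [-1.7, 0.4, -0.7]
gripper_width: 0.0005
gripper_force: 1.0
```

Now slowly onto the stop.

Request:
drive_tool:
  commands:
    - {"tx": 0.004, "ty": 0.0, "tz": 0.0, "turn": 0.0, "hand": 1.0}
    - {"tx": 0.007, "ty": 0.0, "tz": 0.0, "turn": 0.0, "hand": 1.0}
    - {"tx": 0.01, "ty": 0.0, "tz": 0.0, "turn": 0.0, "hand": 1.0}
    - {"tx": 0.012, "ty": 0.0, "tz": 0.0, "turn": 0.0, "hand": 1.0}

```text
time_s: 10.0
tcp_pos: [0.4863, -0.0075, -0.0196]
eef_rot: [-180.0, -0.0, -0.0]
contact_force: [-2.4, 0.6, 0.9]
gripper_width: 0.0003
gripper_force: 1.1
```

Request:
drive_tool:
  commands:
    - {"tx": 0.0015, "ty": 0.0, "tz": 0.0, "turn": 0.0, "hand": 1.0}
    - {"tx": 0.003, "ty": 0.0, "tz": 0.0, "turn": 0.0, "hand": 1.0}

```text
time_s: 10.2
tcp_pos: [0.4879, -0.0075, -0.0196]
eef_rot: [180.0, 0.0, -0.0]
contact_force: [-2.7, 0.2, -0.1]
gripper_width: 0.0004
gripper_force: 1.2
```

Request:
drive_tool:
  commands:
    - {"tx": 0.001, "ty": 0.0, "tz": 0.0, "turn": 0.0, "hand": 1.0}
    - {"tx": 0.002, "ty": 0.0, "tz": 0.0, "turn": 0.0, "hand": 1.0}

```text
time_s: 10.4
tcp_pos: [0.4891, -0.0075, -0.0196]
eef_rot: [180.0, 0.0, -0.0]
contact_force: [-2.7, 0.2, 1.4]
gripper_width: 0.0003
gripper_force: 1.3
```

Request:
drive_tool:
  commands:
    - {"tx": 0.001, "ty": 0.0, "tz": 0.0, "turn": 0.0, "hand": 1.0}
    - {"tx": 0.0015, "ty": 0.0, "tz": 0.0, "turn": 0.0, "hand": 1.0}

```text
time_s: 10.6
tcp_pos: [0.49, -0.0075, -0.0196]
eef_rot: [180.0, 0.0, -0.0]
contact_force: [-4.0, 0.6, 3.2]
gripper_width: 0.0001
gripper_force: 2.1
```

Request:
drive_tool:
  commands:
    - {"tx": 0.0005, "ty": 0.0, "tz": 0.0, "turn": 0.0, "hand": 1.0}
    - {"tx": 0.001, "ty": 0.0, "tz": 0.0, "turn": 0.0, "hand": 1.0}

```text
time_s: 10.8
tcp_pos: [0.49, -0.0076, -0.0197]
eef_rot: [180.0, 0.1, -0.0]
contact_force: [-4.7, 1.5, 3.4]
gripper_width: 0.0003
gripper_force: 3.0
```

Request:
drive_tool:
  commands:
    - {"tx": 0.0005, "ty": 0.0, "tz": 0.0, "turn": 0.0, "hand": 1.0}
    - {"tx": 0.001, "ty": 0.0, "tz": 0.0, "turn": 0.0, "hand": 1.0}
    - {"tx": 0.001, "ty": 0.0, "tz": 0.0, "turn": 0.0, "hand": 1.0}

```text
time_s: 11.1
tcp_pos: [0.4899, -0.0077, -0.0198]
eef_rot: [180.0, 0.1, -0.0]
contact_force: [-7.6, 1.3, 3.4]
gripper_width: 0.0001
gripper_force: 3.5
```

Request:
drive_tool:
  commands:
    - {"tx": -0.03, "ty": 0.0, "tz": 0.0, "turn": 0.0, "hand": 1.0}
    - {"tx": -0.03, "ty": 0.0, "tz": 0.08, "turn": 0.0, "hand": 1.0}
    - {"tx": -0.03, "ty": 0.0, "tz": 0.16, "turn": 0.0, "hand": 1.0}
    - {"tx": -0.03, "ty": 0.0, "tz": 0.2, "turn": -0.08, "hand": 0.5}
    - {"tx": 0.04, "ty": 0.05, "tz": 0.2, "turn": -0.159, "hand": 0.0}
    - {"tx": 0.1, "ty": 0.1, "tz": 0.2, "turn": -0.159, "hand": 0.0}
    - {"tx": 0.152, "ty": 0.128, "tz": 0.2, "turn": -0.159, "hand": 0.0}
    - {"tx": 0.152, "ty": 0.128, "tz": 0.2, "turn": -0.159, "hand": 0.0}
    - {"tx": 0.152, "ty": 0.128, "tz": 0.2, "turn": -0.159, "hand": 0.0}

```text
time_s: 12.0
tcp_pos: [0.5833, 0.0698, 0.0998]
eef_rot: [-180.0, -0.0, -14.3]
contact_force: [-0.3, -0.2, 0.0]
gripper_width: 0.0428
gripper_force: 0.0
```

```bash
python3 - <<'E'
from plant import r
from h import *
p=np.load("bed.npy")
s=r.get_state();t=s["tcp_pos"];print(s["time_s"],t,s["eef_rot"],s["contact_force"],s["moment"],s["joints"])
d={}
for c in("side","top"): d[c]=r.capture(c)
pickle.dump(d,open("d5.pkl","wb"))
k=d["side"];o=cv2.cvtColor(k["frame"],4)[130:290,225:385]
o=cv2.resize(o,None,fx=3.7,fy=3.7,interpolation=2)
q=((proj(k,t)[0]-[225,130])*3.7).astype(int); cv2.circle(o,tuple(map(int,q)),4,(0,0,255),1)
q=((proj(k,t+[0,0,.036])[0]-[225,130])*3.7).astype(int); cv2.circle(o,tuple(map(int,q)),4,(0,255,255),1)
for P in bed2w(p,[[-.07,.05,.03],[-.07,-.05,.03],[.09,-.05,.03],[.09,.05,.03]]):
  q=((proj(k,P)[0]-[225,130])*3.7).astype(int); cv2.circle(o,tuple(map(int,q)),3,(0,255,0),1)
cv2.imwrite("pics/i.png",o)
E
```

```text
12.0 [0.58327254 0.0698344  0.09980675] [-1.79999819e+02 -1.03681722e-02 -1.43073170e+01] [-0.34574849 -0.21812513  0.03087413] [-0.10219194  0.21250481  0.01624945] [ 2.58889548e+01  1.66280895e+01 -1.76668318e+01  7.93348594e-03
 -5.56970426e+01  4.97992576e+01]
```

View pics/i.png

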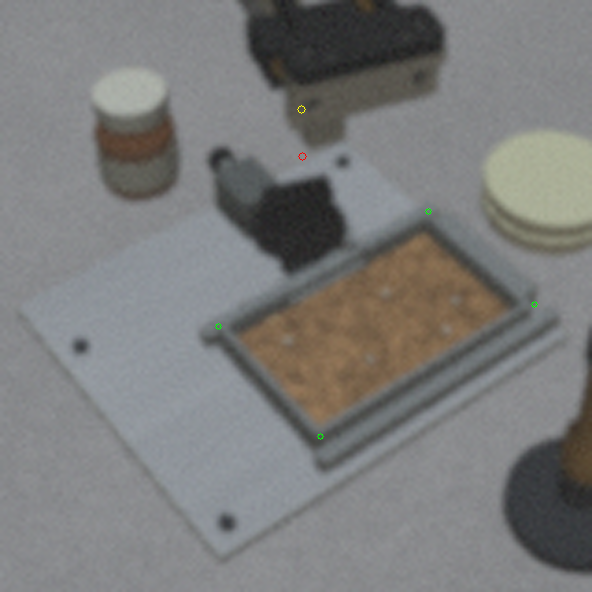

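```bash
python3 - <<'E'
from h import *
k=pickle.load(open("d5.pkl","rb"))["side"]
t=np.array([.5833,.0698]); y=np.array([-.247,-.969]); x=np.array([.969,-.247])
for z in(.13,.135,.14,.145,.15):
  # outer face bottom corners of finger at y offset .042, x +-.0095
  print(z,[((proj(k,[*(t+y*.0424+x*sx),z])[0]-[225,130])*3.7).round().tolist() for sx in(-.0095,.0095)])
E
```

```text
0.13 [[314.0, 168.0], [346.0, 159.0]]
0.135 [[314.0, 161.0], [346.0, 152.0]]
0.14 [[314.0, 154.0], [346.0, 145.0]]
0.145 [[314.0, 147.0], [346.0, 138.0]]
0.15 [[314.0, 140.0], [346.0, 131.0]]
```

Request:
drive_tool:
  commands:
    - {"tx": -0.004, "ty": 0.0, "tz": -0.04, "turn": 0.0, "hand": 0.3}
    - {"tx": -0.004, "ty": 0.0, "tz": -0.08, "turn": 0.0, "hand": 0.3}
    - {"tx": -0.004, "ty": 0.0, "tz": -0.11, "turn": 0.0, "hand": 0.3}
    - {"tx": -0.004, "ty": 0.0, "tz": -0.13, "turn": 0.0, "hand": 0.3}
    - {"tx": -0.004, "ty": 0.0, "tz": -0.142, "turn": 0.0, "hand": 0.3}
    - {"tx": -0.004, "ty": 0.0, "tz": -0.148, "turn": 0.0, "hand": 0.3}
    - {"tx": -0.004, "ty": 0.0, "tz": -0.148, "turn": 0.0, "hand": 0.3}

```text
time_s: 12.8
tcp_pos: [0.5802, 0.0693, 0.0118]
eef_rot: [-180.0, -0.0, -14.3]
contact_force: [-0.2, -0.7, -0.3]
gripper_width: 0.0617
gripper_force: 0.0
```

Request:
drive_tool:
  commands:
    - {"tx": 0.0, "ty": 0.0, "tz": 0.0, "turn": 0.0, "hand": 1.0}
    - {"tx": 0.0, "ty": 0.0, "tz": 0.0, "turn": 0.0, "hand": 1.0}
    - {"tx": 0.0, "ty": 0.0, "tz": 0.0, "turn": 0.0, "hand": 1.0}
    - {"tx": 0.0, "ty": 0.0, "tz": 0.0, "turn": 0.0, "hand": 1.0}
    - {"tx": 0.0, "ty": 0.0, "tz": 0.0, "turn": 0.0, "hand": 1.0}
    - {"tx": 0.0, "ty": 0.0, "tz": 0.0, "turn": 0.0, "hand": 1.0}
  grip_force: 10

```text
time_s: 13.4
tcp_pos: [0.5807, 0.0704, 0.0117]
eef_rot: [-179.9, -0.1, -14.3]
contact_force: [-3.1, 19.0, -1.6]
gripper_width: 0.0192
gripper_force: 8.9
```

```bash
cat > st.py <<'E'
from plant import r
import numpy as np
s=r.get_state();print(s["time_s"],s["tcp_pos"].round(4),s["eef_rot"].round(2),s["contact_force"].round(1),s["moment"].round(3),round(s["gripper_width"],4),s["gripper_force"])
E
python3 st.py
```

```text
13.4 [0.5807 0.0704 0.0117] [-1.7988e+02 -6.0000e-02 -1.4350e+01] [-3.1 19.  -1.6] [ 7.131  1.154 -0.1  ] 0.0192 8.903141223709099
```

Request:
drive_tool:
  commands:
    - {"tx": 0.0, "ty": 0.003, "tz": 0.0, "turn": 0.0, "hand": 1.0}
    - {"tx": 0.0, "ty": 0.004, "tz": 0.0, "turn": 0.0, "hand": 1.0}
    - {"tx": 0.0, "ty": 0.004, "tz": 0.0, "turn": 0.0, "hand": 1.0}

```text
time_s: 13.7
tcp_pos: [0.5809, 0.0722, 0.0117]
eef_rot: [-179.9, -0.1, -14.3]
contact_force: [2.9, 2.9, -2.0]
gripper_width: 0.0156
gripper_force: 9.8
```

```bash
python3 st.py
```

```text
13.7 [0.5809 0.0722 0.0117] [-1.7995e+02 -7.0000e-02 -1.4320e+01] [ 2.9  2.9 -2. ] [ 0.994 -1.049 -0.14 ] 0.0156 9.839548496820498
```

Request:
drive_tool:
  commands:
    - {"tx": 0.0, "ty": 0.0, "tz": 0.0, "turn": 0.0, "hand": 1.0}
    - {"tx": 0.0, "ty": 0.0, "tz": 0.0, "turn": 0.0, "hand": 1.0}
    - {"tx": 0.0, "ty": 0.0, "tz": 0.0, "turn": -0.02, "hand": 1.0}
    - {"tx": 0.0, "ty": 0.0, "tz": 0.0, "turn": -0.04, "hand": 1.0}
    - {"tx": 0.0, "ty": 0.0, "tz": 0.0, "turn": -0.06, "hand": 1.0}
    - {"tx": 0.0, "ty": 0.0, "tz": 0.0, "turn": -0.08, "hand": 1.0}
    - {"tx": 0.0, "ty": 0.0, "tz": 0.0, "turn": -0.1, "hand": 1.0}
  grip_force: 45

```text
time_s: 14.4
tcp_pos: [0.5805, 0.0723, 0.0117]
eef_rot: [-179.9, -0.0, -23.4]
contact_force: [1.8, 5.1, -1.1]
gripper_width: 0.0148
gripper_force: 44.9
```

```bash
python3 st.py
```

```text
14.4 [0.5805 0.0723 0.0117] [-1.7994e+02 -3.0000e-02 -2.3360e+01] [ 1.8  5.1 -1.1] [ 1.782 -0.58   0.223] 0.0148 44.86664414405823
```

Request:
drive_tool:
  commands:
    - {"tx": 0.0, "ty": 0.0, "tz": 0.0, "turn": -0.03, "hand": 1.0}
    - {"tx": 0.0, "ty": 0.0, "tz": 0.0, "turn": -0.06, "hand": 1.0}
    - {"tx": 0.0, "ty": 0.0, "tz": 0.0, "turn": -0.09, "hand": 1.0}
    - {"tx": 0.0, "ty": 0.0, "tz": 0.0, "turn": -0.12, "hand": 1.0}
    - {"tx": 0.0, "ty": 0.0, "tz": 0.0, "turn": -0.15, "hand": 1.0}

```text
time_s: 14.9
tcp_pos: [0.5806, 0.0723, 0.0117]
eef_rot: [-179.9, -0.0, -36.9]
contact_force: [1.9, 5.2, -2.1]
gripper_width: 0.0146
gripper_force: 44.8
```

```bash
python3 st.py
```

```text
14.9 [0.5806 0.0723 0.0117] [-1.7994e+02 -2.0000e-02 -3.6900e+01] [ 1.9  5.2 -2.1] [ 1.843 -0.572  0.163] 0.0146 44.83497619628906
```

Request:
drive_tool:
  commands:
    - {"tx": 0.0, "ty": 0.0, "tz": 0.0, "turn": -0.012, "hand": 1.0}
    - {"tx": 0.0, "ty": 0.0, "tz": 0.0, "turn": -0.024, "hand": 1.0}
    - {"tx": 0.0, "ty": 0.0, "tz": 0.0, "turn": -0.036, "hand": 1.0}

```text
time_s: 15.2
tcp_pos: [0.5806, 0.0724, 0.0117]
eef_rot: [-179.9, -0.0, -40.1]
contact_force: [2.5, 6.1, -2.1]
gripper_width: 0.0148
gripper_force: 44.8
```

```bash
python3 st.py
```

```text
15.2 [0.5806 0.0724 0.0117] [-1.7993e+02 -2.0000e-02 -4.0080e+01] [ 2.5  6.1 -2.1] [ 1.75  -0.596  0.084] 0.0148 44.809003472328186
```

Request:
drive_tool:
  commands:
    - {"tx": 0.0, "ty": 0.0, "tz": 0.0, "turn": -0.01, "hand": 1.0}
    - {"tx": 0.0, "ty": 0.0, "tz": 0.0, "turn": -0.02, "hand": 1.0}

```text
time_s: 15.4
tcp_pos: [0.5806, 0.0723, 0.0117]
eef_rot: [-179.9, -0.0, -41.9]
contact_force: [2.8, 4.9, -2.4]
gripper_width: 0.0149
gripper_force: 44.8
```

```bash
python3 st.py
```

```text
15.4 [0.5806 0.0723 0.0117] [-1.7993e+02 -1.0000e-02 -4.1880e+01] [ 2.8  4.9 -2.4] [ 1.827 -0.58   0.051] 0.0149 44.8061066865921
```

```bash
cat > bt.py <<'E'
from plant import r
from h import *
p=np.load("bed.npy")
d=pickle.load(open("d.pkl","rb"))
now={c:r.capture(c) for c in("side","top")}
for c in("side","top"):
  k=d[c]
  q=proj(k,bed2w(p,[.01,.159,.035]))[0]; v=proj(k,bed2w(p,[.01,.156,.035]))[0]-q
  x,y=q.round().astype(int)
  A=[cv2.resize(cv2.cvtColor(i[c]["frame"],7)[y-9:y+10,x-11:x+12],None,fx=9,fy=9,interpolation=2) for i in(d,now)]
  def cen(i):
    g=cv2.cvtColor(i[c]["frame"],7).astype(float)[y-7:y+8,x-8:x+9]; w=np.clip(85-g,0,None); Y,X=np.mgrid[y-7:y+8,x-8:x+9]
    return np.array([(w*X).sum(),(w*Y).sum()])/w.sum(),w.sum()
  print(c,q.round(1),"3mm in:",v.round(2),[cen(i) for i in(d,now)])
  cv2.imwrite(f"pics/bt_{c}.png",np.hstack(A))
a=[cv2.imread(f"pics/bt_{c}.png") for c in("side","top")]; cv2.imwrite("pics/bt.png",np.vstack(a))
E
python3 bt.py
```

```text
side [286.5 174.4] 3mm in: [0.69 0.67] [(array([284.09531014, 174.096823  ]), np.float64(661.0)), (array([288.05295998, 174.76259321]), np.float64(6571.0))]
top [248.8 212.2] 3mm in: [ 1.46 -0.03] [(array([248.14895155, 212.77657267]), np.float64(2766.0)), (array([247.98646531, 209.4308306 ]), np.float64(7019.0))]
```

View pics/bt.png

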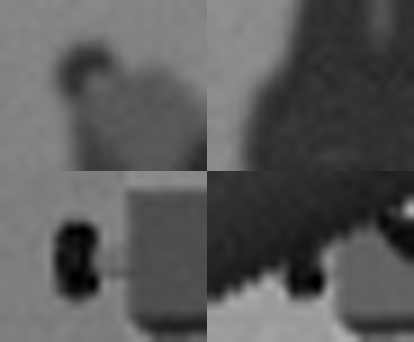

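```bash
cat > bm.py <<'E'
from plant import r
from h import *
import sys
d=pickle.load(open("d.pkl","rb"))["top"]
N=[r.capture("top")["frame"] for _ in range(2)]
n=np.mean([cv2.cvtColor(f,7).astype(float) for f in N],0); o=cv2.cvtColor(d["frame"],7).astype(float)
for nm,g in(("init",o),("now",n)):
  for y in(213,214,215): print(nm,y,g[y,238:262].astype(int).tolist())
E
python3 bm.py; python3 st.py
```

```text
init 213 [126, 126, 127, 124, 125, 126, 30, 19, 22, 14, 78, 108, 105, 108, 88, 77, 76, 80, 78, 77, 79, 76, 78, 76]
init 214 [126, 125, 127, 126, 125, 127, 50, 16, 1, 15, 42, 99, 95, 95, 79, 75, 77, 77, 78, 80, 82, 78, 76, 78]
init 215 [127, 126, 125, 126, 127, 122, 69, 23, 4, 11, 6, 122, 124, 128, 94, 80, 81, 79, 77, 78, 77, 79, 79, 78]
now 213 [36, 33, 32, 31, 27, 27, 40, 42, 58, 16, 25, 27, 39, 137, 112, 97, 96, 99, 98, 100, 98, 97, 79, 32]
now 214 [32, 33, 35, 26, 41, 39, 98, 100, 87, 25, 18, 21, 29, 113, 102, 99, 99, 98, 97, 98, 97, 98, 100, 77]
now 215 [29, 27, 42, 43, 99, 102, 157, 155, 123, 26, 17, 14, 7, 124, 119, 98, 97, 99, 98, 96, 98, 99, 96, 99]
15.6 [0.5806 0.0724 0.0117] [-1.7993e+02 -1.0000e-02 -4.1860e+01] [ 2.7  5.2 -2.1] [ 1.861 -0.649 -0.05 ] 0.015 44.78528559207916
```

Request:
drive_tool:
  commands:
    - {"tx": 0.0, "ty": 0.0, "tz": 0.0, "turn": 0.0, "hand": 0.4}
    - {"tx": 0.0, "ty": 0.0, "tz": 0.0, "turn": 0.0, "hand": 0.4}
    - {"tx": 0.0, "ty": 0.0, "tz": 0.0, "turn": 0.0, "hand": 0.4}
    - {"tx": 0.0, "ty": 0.0, "tz": 0.0, "turn": 0.0, "hand": 0.4}
    - {"tx": 0.0, "ty": 0.0, "tz": 0.0, "turn": 0.0, "hand": 0.4}

```text
time_s: 16.1
tcp_pos: [0.5799, 0.0715, 0.0115]
eef_rot: [180.0, 0.0, -41.9]
contact_force: [-0.1, 0.4, -0.7]
gripper_width: 0.0487
gripper_force: 0.0
```

Request:
drive_tool:
  commands:
    - {"tx": 0.0, "ty": 0.0, "tz": 0.03, "turn": 0.0, "hand": 0.4}
    - {"tx": 0.0, "ty": 0.0, "tz": 0.08, "turn": 0.0, "hand": 0.4}
    - {"tx": 0.0, "ty": 0.0, "tz": 0.16, "turn": 0.0, "hand": 0.4}
    - {"tx": 0.0, "ty": 0.0, "tz": 0.24, "turn": 0.0, "hand": 0.4}
    - {"tx": -0.08, "ty": -0.08, "tz": 0.25, "turn": 0.0, "hand": 0.4}
    - {"tx": -0.16, "ty": -0.16, "tz": 0.25, "turn": 0.0, "hand": 0.4}
    - {"tx": -0.2, "ty": -0.24, "tz": 0.25, "turn": 0.0, "hand": 0.4}
    - {"tx": -0.22, "ty": -0.34, "tz": 0.25, "turn": 0.0, "hand": 0.4}
    - {"tx": -0.24, "ty": -0.44, "tz": 0.25, "turn": 0.0, "hand": 0.4}
    - {"tx": -0.24, "ty": -0.5, "tz": 0.25, "turn": 0.0, "hand": 0.4}

```text
time_s: 17.1
tcp_pos: [0.4419, -0.1863, 0.1623]
eef_rot: [-179.9, -0.1, -41.8]
contact_force: [2.3, -0.9, 0.6]
gripper_width: 0.0525
gripper_force: 0.0
```

```bash
python3 bm.py; python3 st.py; python3 - <<'E'
from plant import r
import cv2
f=cv2.cvtColor(r.capture("top")["frame"],4)[140:310,190:440]; cv2.imwrite("pics/z.png",cv2.resize(f,None,fx=3.2,fy=3.2,interpolation=2))
E
```

```text
init 213 [126, 126, 127, 124, 125, 126, 30, 19, 22, 14, 78, 108, 105, 108, 88, 77, 76, 80, 78, 77, 79, 76, 78, 76]
init 214 [126, 125, 127, 126, 125, 127, 50, 16, 1, 15, 42, 99, 95, 95, 79, 75, 77, 77, 78, 80, 82, 78, 76, 78]
init 215 [127, 126, 125, 126, 127, 122, 69, 23, 4, 11, 6, 122, 124, 128, 94, 80, 81, 79, 77, 78, 77, 79, 79, 78]
now 213 [154, 152, 151, 155, 154, 154, 152, 152, 87, 22, 21, 28, 67, 133, 108, 93, 96, 97, 96, 98, 96, 97, 97, 96]
now 214 [154, 153, 152, 154, 154, 158, 154, 150, 89, 23, 17, 20, 22, 114, 102, 96, 97, 96, 96, 98, 99, 96, 97, 96]
now 215 [153, 156, 155, 155, 154, 152, 157, 154, 122, 27, 15, 17, 16, 121, 115, 98, 97, 96, 95, 95, 97, 96, 97, 96]
17.2 [ 0.4413 -0.1894  0.1617] [179.96  -0.   -42.2 ] [ 0.1  0.8 -0.4] [ 0.066  0.178 -0.071] 0.0525 0.0
```

View pics/z.png

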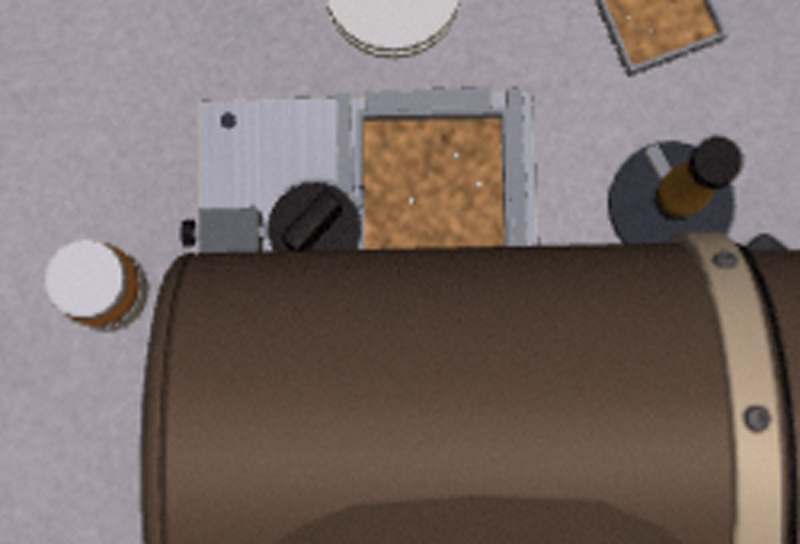

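```bash
python3 -c "
from plant import r
print(r.close_job())"
```

```text
the job is handed in; nothing more can be done
None
```

The tray is home against the stop, and the knob was turned clockwise to about 42° (0.74 rad), where its torque fell to near zero. The plunger looks down in its notch, its button about 3 mm off the housing. The dishes, burner and jar are unmoved, and the job was handed in at about 17 s. The fingertips sat about 40 mm higher than reported, so my first push passed over the tray. Probing for the surface briefly pressed the bench or plate with about 72 N, and the tray itself was pushed at 8 N or less.

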